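# Find the canister with the steel block by its weight and open it in the work cradle

### The job

One of the three look-alike canisters in the rack holds the steel ballast block for the diorama and is clearly heavier than the others: find it by feeling its weight, without opening any in the rack, and stand it upright, fully down, between the two cheeks of the wooden cradle, still closed, and let go of it. Then lift its lid off and lay it, handle up, on the dark board. The two light canisters must finish upright in the rack with their lids on, no canister may be tipped over, and everything else stays where it is.

Things in the scene. Friction and masses are not known exactly. Their poses are not given: they have to be found in the camera images.
- rack: plywood rack, fixed: base 104 (x) x 240 (y) x 8 mm thick, three bays side by side along y (centres at y = -75, 0, 75 mm, each 69 wide). Upright dividers between and outside them, 6 mm thick, from x = -30 to 30 mm, tops 92 mm above the table. A low lip on each long edge (x = +-49 mm), top 20 mm above the table. Origin: centre of the underside.
- cradle: wooden cradle, fixed: base 110 (x) x 84 (y) x 8 mm thick. Two upright cheeks at x = +-47 mm (12 thick, 50 wide in y, tops 92 mm above the table), gap 82 mm. Two low lips at y = +-33 mm (tops 18 mm above the table), gap 58 mm. A canister stands in it on the base, its long side along the cradle's x; its +y and -y sides stay open to fingers. Origin: centre of the underside.
- board: dark brown work board lying fixed on the table: 160 (x) x 110 (y) x 4 mm. Origin: centre of its underside.
- canister_a: teal canister with a loose lid, upright in a bay of the rack, one of three that look alike.  68 (x) x 46 (y) x 90 mm high, walls and bottom 5 mm. Inside, unseen, a block 30 mm high: steel in one of the three (0.48 to 0.69 kg in all), foam in the others (0.13 to 0.21 kg). In the rack its x lies along the rack's x. Origin: centre of the underside.
- canister_b: teal canister with a loose lid, upright in a bay of the rack, one of three that look alike. Same as canister_a.
- canister_c: teal canister with a loose lid, upright in a bay of the rack, one of three that look alike. Same as canister_a.
- lid_a: cream lid lying loosely on canister_a.  A plug 55 x 33 mm, 8 deep, hangs in the mouth (1.5 mm play); on it a plate 67 (x) x 45 (y) x 5 mm rests on the rim; on that an orange bar handle 40 long (x), 10 wide (y), 16 mm high. Origin: centre of the plug's underside, 82 mm above the canister's when on; plate top 13, handle top 29 mm above the origin.
- lid_b: cream lid lying loosely on canister_b. Same as lid_a.
- lid_c: cream lid lying loosely on canister_c. Same as lid_a.
- glue: bystander: white glue bottle, 54 mm diameter, 170 mm high. Origin: centre of the underside.
- cup: bystander: white plastic cup, 72 mm across, 50 mm high. Origin: centre of the underside.
- rock: bystander: brown rock, 88 mm across, 60 mm high. Origin: centre of the underside.
- scissors: bystander: scissors with red handles lying flat, 165 mm long. Origin: at the underside, near the middle.
- brush_jar: bystander: amber glass jar with brushes, 72 mm across, 190 mm high over the brushes. Origin: centre of the underside.
- diorama: bystander, fixed: round diorama base, 170 mm across, 20 mm high, bushes up to 65 mm high. Origin: centre of the underside.
- paint_tub: bystander, fixed: open paint tub, 110 mm across, 110 mm high. Origin: centre of the underside.
Mind the look-alikes: they are no part of the job. What is shaped like the canister_b but purple or yellow is not meant.

How it is judged:
On the way:
1. the heavy canister stands fully down in the cradle with its lid on, let go of (((x of canister_a in the frame of cradle between -0.011 and 0.011 m and y of canister_a in the frame of cradle between -0.01 and 0.01 m and z of canister_a in the frame of cradle below 0.012 m and angle between canister_a's own z axis and vertical below 0.06 rad and contact force between canister_a and cradle above 3.5 N and distance between lid_a and canister_a below 0.089 m and z of lid_a in the frame of canister_a above 0.078 m and contact force between the fingers and canister_a below 0.1 N) or (x of canister_b in the frame of cradle between -0.011 and 0.011 m and y of canister_b in the frame of cradle between -0.01 and 0.01 m and z of canister_b in the frame of cradle below 0.012 m and angle between canister_b's own z axis and vertical below 0.06 rad and contact force between canister_b and cradle above 3.5 N and distance between lid_b and canister_b below 0.089 m and z of lid_b in the frame of canister_b above 0.078 m and contact force between the fingers and canister_b below 0.1 N) or (x of canister_c in the frame of cradle between -0.011 and 0.011 m and y of canister_c in the frame of cradle between -0.01 and 0.01 m and z of canister_c in the frame of cradle below 0.012 m and angle between canister_c's own z axis and vertical below 0.06 rad and contact force between canister_c and cradle above 3.5 N and distance between lid_c and canister_c below 0.089 m and z of lid_c in the frame of canister_c above 0.078 m and contact force between the fingers and canister_c below 0.1 N))), for 0.2 s.
At the end, for the whole second after the job is handed in: The heavy canister stands upright (within 0.06 rad) on the cradle's base plate, between the cheeks and the lips; its lid lies flat, handle up, with its centre over the board and its plug on the board; the two light canisters stand upright on the rack's base plate with their lids on; all at rest ((((x of canister_a in the frame of cradle between -0.011 and 0.011 m and y of canister_a in the frame of cradle between -0.01 and 0.01 m and z of canister_a in the frame of cradle below 0.012 m and angle between canister_a's own z axis and vertical below 0.06 rad and contact force between canister_a and cradle above 3.5 N) and (x of lid_a in the frame of board between -0.08 and 0.08 m and y of lid_a in the frame of board between -0.055 and 0.055 m and z of lid_a in the frame of board below 0.009 m and angle between lid_a's own z axis and vertical below 0.12 rad) and (x of canister_b in the frame of rack between -0.02 and 0.02 m and y of canister_b in the frame of rack between -0.1 and 0.1 m and z of canister_b in the frame of rack below 0.012 m and angle between canister_b's own z axis and vertical below 0.06 rad and distance between lid_b and canister_b below 0.089 m and z of lid_b in the frame of canister_b above 0.078 m) and (x of canister_c in the frame of rack between -0.02 and 0.02 m and y of canister_c in the frame of rack between -0.1 and 0.1 m and z of canister_c in the frame of rack below 0.012 m and angle between canister_c's own z axis and vertical below 0.06 rad and distance between lid_c and canister_c below 0.089 m and z of lid_c in the frame of canister_c above 0.078 m) and linear speed of each of canister_a, lid_a, canister_b, canister_c below 0.02 m/s) or ((x of canister_b in the frame of cradle between -0.011 and 0.011 m and y of canister_b in the frame of cradle between -0.01 and 0.01 m and z of canister_b in the frame of cradle below 0.012 m and angle between canister_b's own z axis and vertical below 0.06 rad and contact force between canister_b and cradle above 3.5 N) and (x of lid_b in the frame of board between -0.08 and 0.08 m and y of lid_b in the frame of board between -0.055 and 0.055 m and z of lid_b in the frame of board below 0.009 m and angle between lid_b's own z axis and vertical below 0.12 rad) and (x of canister_a in the frame of rack between -0.02 and 0.02 m and y of canister_a in the frame of rack between -0.1 and 0.1 m and z of canister_a in the frame of rack below 0.012 m and angle between canister_a's own z axis and vertical below 0.06 rad and distance between lid_a and canister_a below 0.089 m and z of lid_a in the frame of canister_a above 0.078 m) and (x of canister_c in the frame of rack between -0.02 and 0.02 m and y of canister_c in the frame of rack between -0.1 and 0.1 m and z of canister_c in the frame of rack below 0.012 m and angle between canister_c's own z axis and vertical below 0.06 rad and distance between lid_c and canister_c below 0.089 m and z of lid_c in the frame of canister_c above 0.078 m) and linear speed of each of canister_b, lid_b, canister_a, canister_c below 0.02 m/s) or ((x of canister_c in the frame of cradle between -0.011 and 0.011 m and y of canister_c in the frame of cradle between -0.01 and 0.01 m and z of canister_c in the frame of cradle below 0.012 m and angle between canister_c's own z axis and vertical below 0.06 rad and contact force between canister_c and cradle above 3.5 N) and (x of lid_c in the frame of board between -0.08 and 0.08 m and y of lid_c in the frame of board between -0.055 and 0.055 m and z of lid_c in the frame of board below 0.009 m and angle between lid_c's own z axis and vertical below 0.12 rad) and (x of canister_a in the frame of rack between -0.02 and 0.02 m and y of canister_a in the frame of rack between -0.1 and 0.1 m and z of canister_a in the frame of rack below 0.012 m and angle between canister_a's own z axis and vertical below 0.06 rad and distance between lid_a and canister_a below 0.089 m and z of lid_a in the frame of canister_a above 0.078 m) and (x of canister_b in the frame of rack between -0.02 and 0.02 m and y of canister_b in the frame of rack between -0.1 and 0.1 m and z of canister_b in the frame of rack below 0.012 m and angle between canister_b's own z axis and vertical below 0.06 rad and distance between lid_b and canister_b below 0.089 m and z of lid_b in the frame of canister_b above 0.078 m) and linear speed of each of canister_c, lid_c, canister_a, canister_b below 0.02 m/s))); the robot touches nothing.
It fails at once if a lid is taken off a canister that is not the heavy one standing in the cradle ((distance between lid_a and canister_a above 0.115 m and contact force between canister_a and cradle below 3 N) or (distance between lid_b and canister_b above 0.115 m and contact force between canister_b and cradle below 3 N) or (distance between lid_c and canister_c above 0.115 m and contact force between canister_c and cradle below 3 N)).
It fails at once if a canister is tipped by more than 0.7 rad (angle between any of canister_a, canister_b, canister_c's own z axis and vertical above 0.7 rad).
It fails at once if a bystander (glue, cup, rock, scissors, brush jar) is moved by more than 30 mm (distance of any of glue, cup, rock, scissors, brush_jar from where it was at the start of the episode above 0.03 m).
It also fails if it takes over 72 s, if anything falls off the work surface, if the arm or the gripper's body presses on something with over 40 N, if the wrist force passes 120 N, or if a joint passes its speed limit or range.

### The arm

A 6-joint arm with a two-finger parallel gripper is mounted at the origin on the work surface. World frame = base frame: x ahead of the robot, y to its left, z up, the work surface at z = 0. Lengths are in m, angles in rad, forces in N, time in s.
With the tool pointing down it reaches from about 0.35 to 0.85 m from the base axis. Payload 8.1 kg.
Tool frame: the origin (TCP) lies at the very end of the fingers, on their centre line; the grasp point (between the pads) lies 19 mm behind it; z points along the fingers, y is the direction in which the jaws open and shut (so a half turn about z gives the same grasp; the last joint's range is limited). The gripper opens to 93 mm and grips with 3 to 60 N. Pads are 15 mm wide; open, the fingers measure 128 mm over their backs; the gripper's body (75 mm by 188 mm) begins 65 mm behind the grasp point.
Start: joints at [1.123, 0.13, 1.488, -0, 1.523, -0.085], TCP at [0.213, 0.561, 0.219] pointing down, gripper open.
Joint ranges: [-2.96, 2.96], [-0.89, 2.26], [0.02, 2.5], [-1.34, 4.48], [0, 2.73], [-2.66, 2.66]. Speed limits (rad/s): [2.39, 2.39, 2.79, 3.14, 3.14, 3.14].

### API

Orientations are given as a rotation vector (axis times angle).
In Python, from plant import * gives the robot as it stands.
- The arm moves only by the tool apply_moves, never from a script. Its argument "commands" is one flat list of numbers, 7 for each row, row after row: the shift along the world's x, y, z in cm, then the turn, a rotation vector about the world's x, y, z in rad, then the finger opening in cm, from 0 to 9.3. A call has 1 to 8 rows; each row shifts and turns the pose as measured when the row begins; what a row does not reach is not made up. A row lasts 1/8 s, in which the tool goes at most 62.5 mm and 10.7 degrees, less where a joint would pass 70% of its speed; a pose out of reach is approached as far as the arm can. A call with a gripper value outside its range is refused whole. The fingers move at their own pace and stop on an object; "squeeze" is the grip in N (left out, the last holds). Time passes only in rows, so rows that do not move let the fingers close. It gives the time, the measured TCP pose, the force and the opening at its end, in the units of the state.
- read_state(): the state, without advancing time (a new reading comes with each control period).
- read_camera(name): name is "scene" or "top" or "wrist"; returns (picture, depth): 420x560x3 uint8, blue, green, red; 420x560 float32, m along the optical axis (not along the pixel's ray), 0 where there is no reading.
- camera_model(name): a dict with "intrinsics" (3x3 intrinsics, pixels), "dist_coeffs" ([k1, k2, p1, p2, k3] as OpenCV has them; the pictures are not rectified), "R" (3x3) and "t" (3): a world point X has camera coordinates R X + t. Camera axes: x right, y down, z forward; pixel columns grow to the right and rows downward; lengths in m; the calibration is good to about 2 mm. A picture is of the moment at which its call begins: read the wrist's pose just before it. camera_model takes no time and is no camera call; for the wrist camera it gives the pose at the moment of the call.
- close_job(): hands the job in, once; it reports no verdict.
Trained networks look in the newest picture that a camera, given by its name, has taken for a name from the list of things; names that differ only in an ending like _2 or _b are one class to them, and where a whole thing is asked for, a point or a joint stands for the part that bears it (a point fixed in the world has none). Each returns a list of dicts, best first, with "conf" (0 to 1); they miss things now and then, are a little off and sometimes report something else, mostly with a low value. They report only what shows in the picture. A call takes as long as a camera call. They do not tell look-alikes from the thing itself.
- find_in(query, camera): "point" ([x, y, z] in m, in the coordinates of the camera as it stood for that picture, good to about 4 mm: the middle of the surface that is visible of it).
- cut_out(query, camera): "mask" (420x560 bool, what is visible of it).
- spot_point(query, camera): "point" ([x, y, z] in m, in the coordinates of the camera as it stood for that picture, good to about 4 mm: a listed point, or the origin of a listed thing).
The state is a dict: "t": time; "q": joint angles; "dq": joint speeds; "joint_torque": joint torques, N m; "tool_pos": TCP position; "orientation": TCP orientation; "force": force on the tool from outside, world axes, zero at the start; "wrist_torque": the same for the moment, N m; "opening": finger opening in m.
Only numpy, scipy, OpenCV 4.12 (cv2) and the standard library are available. Lean on these libraries where they do the work, as an engineer would, in place of code of your own. Each camera call takes 0.05 s, during which the arm holds its last target. There are 200 camera calls.

## Working session

There is one attempt and no reset: what is moved stays moved. The work goes in short steps, Python scripts to look and compute and a tool call to move; the robot and the scene stay as the last step left them, time stands still between calls to the robot, and variables do not carry over. Pictures are saved under pics/ and viewed, about 8 in all and at most 12, crops included, and the job is handed in when it is done.

Besides the shell and the picture viewer there is one more tool, called after ">>>" as name(argument=value, ...) on one line, values as JSON. apply_moves: Moves the arm, as the interface text tells. Its arguments: {"type":"object","properties":{"commands":{"type":"array"},"squeeze":{"type":"number"}},"required":["commands"]}

```bash
ls; mkdir -p pics; cat > h.py <<'E'
from plant import *
import numpy as np, cv2
from scipy.spatial.transform import Rotation as Rn
def w(cam,p):
    m=camera_model(cam); return np.array(m["R"]).T@(np.array(p)-np.array(m["t"]))
def cloud(cam,depth):
    m=camera_model(cam);K=np.array(m["intrinsics"]);D=np.array(m["dist_coeffs"])
    v,u=np.mgrid[0:420,0:560]
    n=cv2.undistortPoints(np.stack([u,v],-1).reshape(-1,1,2).astype(float),K,D).reshape(420,560,2)
    P=np.dstack([n*depth[...,None],depth])
    W=(P-np.array(m["t"]))@np.array(m["R"]); W[depth<=0]=np.nan
    return W
E
python3 - <<'E'
from h import *
s=read_state();print(s)
for c in("scene","top"):
    i,d=read_camera(c);cv2.imwrite(f"pics/{c}0.png",i);np.save(f"{c}.npy",np.dstack([cloud(c,d),i]))
    for q in("rack","cradle","board","canister_a","lid_a"):
        for r in spot_point(q,c): print(c,q,round(r["conf"],2),w(c,r["point"]).round(3))
E
```

```text
pics
{'t': 0.0, 'q': array([ 1.12260111e+00,  1.31177875e-01,  1.48928990e+00,  6.83629186e-06,
        1.52300537e+00, -8.53938460e-02]), 'dq': array([-7.55156261e-04,  4.79122723e-04,  5.45622368e-04, -8.70553176e-05,
       -8.33909427e-04, -1.65441335e-03]), 'joint_torque': array([-7.90730628e-04, -5.59817255e+01, -4.91763103e+01,  7.69156753e-02,
        3.48536402e-02, -2.66884135e-04]), 'tool_pos': array([0.21265735, 0.56042844, 0.21757165]), 'orientation': array([-5.66676384e-01, -3.08954981e+00,  2.84607268e-03]), 'force': array([ 0.17155434, -0.7790962 , -1.47872205]), 'wrist_torque': array([-0.01801256, -0.03497755,  0.01545937]), 'opening': 0.09303035605682952}
scene rack 0.83 [ 0.551  0.294 -0.001]
scene cradle 0.9 [ 0.554 -0.258 -0.008]
scene board 0.85 [ 0.564  0.002 -0.003]
scene canister_a 0.93 [ 0.296  0.464 -0.005]
scene canister_a 0.88 [0.546 0.291 0.008]
scene canister_a 0.78 [0.529 0.371 0.007]
scene canister_a 0.64 [0.393 0.355 0.   ]
scene canister_a 0.57 [0.568 0.225 0.007]
scene lid_a 0.76 [0.551 0.293 0.092]
scene lid_a 0.64 [0.563 0.228 0.089]
scene lid_a 0.5 [0.529 0.369 0.091]
top rack 0.89 [ 0.55   0.295 -0.002]
top cradle 0.95 [ 0.554 -0.26  -0.   ]
top board 0.56 [0.562 0.    0.003]
top board 0.39 [ 0.338  0.214 -0.004]
top board 0.17 [0.738 0.332 0.   ]
top canister_a 0.8 [0.294 0.465 0.   ]
top canister_a 0.71 [0.551 0.292 0.008]
top canister_a 0.7 [0.529 0.37  0.006]
top canister_a 0.65 [0.389 0.354 0.005]
top canister_a 0.54 [0.564 0.222 0.006]
top canister_a 0.39 [0.524 0.369 0.089]
top canister_a 0.26 [0.568 0.226 0.09 ]
top lid_a 0.82 [0.568 0.226 0.089]
top lid_a 0.54 [0.551 0.293 0.09 ]
top lid_a 0.52 [0.526 0.368 0.09 ]
```

View pics/top0.png

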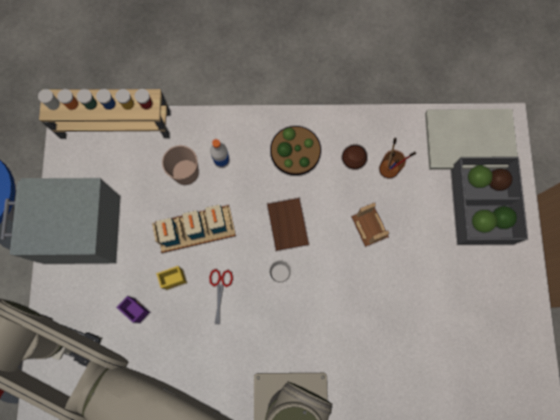

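View pics/scene0.png

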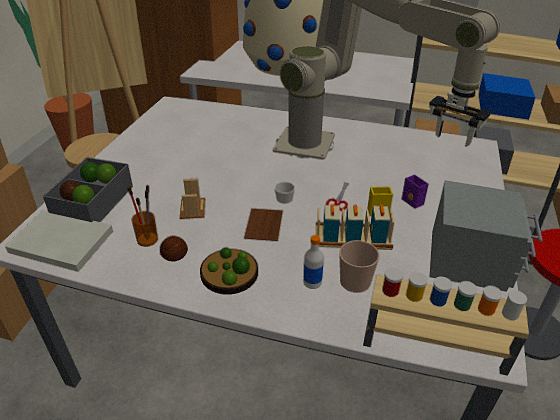

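```bash
python3 - <<'E'
from h import *
A=np.load("top.npy")
X,Y,Z=A[...,0],A[...,1],A[...,2];B,G,R=A[...,3],A[...,4],A[...,5]
def rects(name,m,minpts=25):
    n,l=cv2.connectedComponents(m.astype(np.uint8))
    for k in range(1,n):
        s=l==k
        if s.sum()<minpts: continue
        p=np.c_[X[s],Y[s]].astype(np.float32)*1000
        (c,sz,a)=cv2.minAreaRect(p)
        print(name,s.sum(),np.round(c),np.round(sz),round(a,1),"z",np.nanmedian(Z[s]).round(4),"mean",p.mean(0).round())
rg=(abs(X-.55)<.12)&(abs(Y-.295)<.17)
hm=(R>180)&(G<160)&(B<100)&(Z>.09)&rg
rects("handle",hm)
rects("lidplate",rg&(Z>.088)&(Z<.101)&(B>150)&(G>170))
cr=(abs(X-.554)<.12)&(abs(Y+.26)<.12)
rects("cheek",cr&(Z>.08)&(Z<.1),15)
rects("base",cr&(Z>.004)&(Z<.03),40)
rects("rackbase",rg&(Z>.004)&(Z<.03),40)
bd=(abs(X-.56)<.12)&(abs(Y)<.1)
rects("board",bd&(R<130)&(Z<.015)&(B<R),100)
E
```

```text
cheek 69 [ 597. -242.] [12. 51.] 22.5 z 0.0911 mean [ 597. -240.]
cheek 69 [ 510. -275.] [12. 49.] 23.1 z 0.0908 mean [ 510. -276.]
base 635 [ 556. -258.] [126.  95.] 24.4 z 0.0092 mean [ 553. -255.]
rackbase 768 [548. 290.] [116. 246.] 11.5 z 0.0116 mean [527. 277.]
board 1668 [564.   2.] [161. 109.] 10.3 z 0.0032 mean [563.   2.]
```

The top view shows the rack with three teal canisters (about 195,227), the board (288,224), the cradle (370,225), glue (220,153) and tub (180,164). The scene view agrees. In the rack the dividers only let me grip along x, while the cradle only lets me grip along y, so I will need to regrasp on the table. Next I move above the rack.

>>> apply_moves(commands=[4,-3.2,1,0,0,-0.122,9.3,4,-3.2,1,0,0,-0.122,9.3,4,-3.2,1,0,0,-0.122,9.3,4,-3.2,1,0,0,-0.122,9.3,4,-3.2,1,0,0,-0.122,9.3,4,-3.2,1,0,0,-0.122,9.3,4,-3.2,1,0,0,-0.122,9.3,4,-3.2,1,0,0,-0.122,9.3], squeeze=30)

```text
t: 1.6
tool_pos: [0.538, 0.2982, 0.3008]
orientation: [-1.978, -2.44, -0.002]
force: [0.6, 0.6, -0.5]
opening: 0.0931
```

```bash
cat >> h.py <<'E'
def st():
    s=read_state();R=Rn.from_rotvec(s["orientation"]).as_matrix()
    print("t",round(s["t"],2),"tcp",s["tool_pos"].round(4),"yaw_y",np.degrees(np.arctan2(R[1,1],R[0,1])).round(2),"z",R[:,2].round(3),"F",s["force"].round(2),"op",round(s["opening"],4),"q",s["q"].round(2));return s
E
python3 - <<'E'
from h import *
st()
i,d=read_camera("wrist");cv2.imwrite("pics/w1.png",i)
W=cloud("wrist",d);np.save("w1.npy",np.dstack([W,i]))
for q in("canister_a","lid_a","rack"):
    for r in spot_point(q,"wrist"): print(q,round(r["conf"],2),w("wrist",r["point"]).round(3))
for q in("glue","paint_tub","cup","scissors","brush_jar","rock"):
    r=spot_point(q,"top")
    if r: print(q,round(r[0]["conf"],2),w("top",r[0]["point"]).round(3))
E
```

```text
t 1.6 tcp [0.538  0.2982 0.3008] yaw_y 11.95 z [ 0.     0.002 -1.   ] F [ 0.61  0.57 -0.5 ] op 0.0931 q [0.42 0.15 1.32 0.   1.67 0.21]
canister_a 0.94 [0.551 0.291 0.012]
canister_a 0.9 [ 0.298  0.464 -0.   ]
canister_a 0.87 [0.565 0.221 0.009]
canister_a 0.6 [0.392 0.352 0.004]
lid_a 0.92 [0.527 0.368 0.095]
lid_a 0.84 [0.548 0.295 0.095]
lid_a 0.83 [0.566 0.226 0.092]
rack 0.82 [ 0.546  0.296 -0.001]
rack 0.27 [0.546 0.294 0.095]
glue 0.6 [0.776 0.218 0.001]
paint_tub 0.55 [0.737 0.33  0.001]
cup 0.8 [0.413 0.029 0.002]
scissors 0.89 [ 0.338  0.214 -0.006]
brush_jar 0.7 [ 0.745 -0.334  0.002]
rock 0.92 [ 0.784 -0.217  0.001]
```

View pics/w1.png

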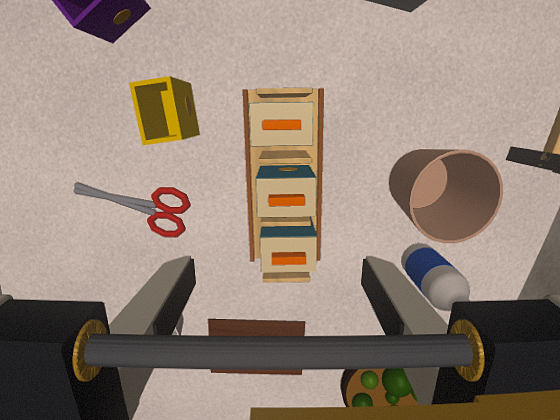

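The wrist view shows all three lidded canisters in the rack (handles near (282,125), (286,200), (289,258)). The jaw axis is almost parallel to the rack's x. I'll measure this precisely.

```bash
cat >> h.py <<'E'
def rects(A,name,m,minpts=25):
    X,Y,Z=A[...,0],A[...,1],A[...,2]
    n,l=cv2.connectedComponents(m.astype(np.uint8))
    for k in range(1,n):
        s=l==k
        if s.sum()<minpts: continue
        p=np.c_[X[s],Y[s]].astype(np.float32)*1000
        c,sz,a=cv2.minAreaRect(p)
        print(name,s.sum(),np.round(c,1),np.round(sz,1),round(a,1),"z",np.nanmedian(Z[s]).round(4),"mean",p.mean(0).round(1))
E
python3 - <<'E'
from h import *
A=np.load("w1.npy");X,Y,Z=A[...,0],A[...,1],A[...,2];B,G,R=A[...,3],A[...,4],A[...,5]
rg=(abs(X-.55)<.12)&(abs(Y-.295)<.17)
rects(A,"handle",rg&(R>180)&(B<100)&(Z>.108))
rects(A,"plate",rg&(Z>.097)&(Z<.108)&(B>130))
rects(A,"div",rg&(Z>.086)&(Z<.096),60)
rects(A,"lips",rg&(Z>.014)&(Z<.024),60)
E
```

```text
handle 347 [531.9 365.5] [38.7  9. ] 12.8 z 0.1204 mean [532.3 365.5]
handle 299 [553.8 287.2] [38.1  9.5] 11.4 z 0.1207 mean [554.2 287.2]
handle 263 [570.3 218.7] [38.1  9.9] 12.1 z 0.1211 mean [570.6 218.8]
plate 1989 [532.3 365.1] [65.4 43.7] 12.2 z 0.1044 mean [531.7 366.5]
plate 950 [553.4 287.1] [64.6 43.9] 12.2 z 0.1048 mean [551.  290.3]
plate 31 [569.2 271.1] [14.9  6.2] 10.3 z 0.1051 mean [569.1 269.9]
plate 695 [570.4 218.8] [64.8 44.3] 12.1 z 0.1051 mean [571.7 220.5]
div 348 [528.6 399.7] [57.8  6.4] 12.3 z 0.0931 mean [528.4 399.4]
div 316 [544.4 326.2] [58.2  6.3] 12.2 z 0.0935 mean [544.1 326.6]
div 93 [548.8 309.3] [65.4  0.7] 12.4 z 0.0913 mean [548.9 309.3]
div 320 [560.1 252.8] [58.1  6.6] 12.4 z 0.0935 mean [559.4 253.6]
div 156 [566.1 240.9] [65.9  1.4] 12.1 z 0.091 mean [566.5 241. ]
div 321 [576.3 179.7] [58.5  6.8] 11.8 z 0.0937 mean [575.5 180.5]
lips 830 [505.2 279.2] [  6.3 239.2] 12.3 z 0.0214 mean [503.7 287.5]
lips 837 [599.9 299.5] [  6.3 239. ] 12.1 z 0.0217 mean [597.1 311. ]
```

>>> apply_moves(commands=[1.6,-1.1,-2,0,0,0,9.3,0,0,-5,0,0,0,9.3,0,0,-5,0,0,0,9.3,0,0,-5,0,0,0,9.3,0,0,-5,0,0,0,9.3,0,0,-1.5,0,0,0,9.3,0,0,0,0,0,0,9.3])

```text
t: 2.98
tool_pos: [0.5516, 0.285, 0.0517]
orientation: [-1.966, -2.45, 0.003]
force: [-0.1, -0.3, 0.1]
opening: 0.0929
```

>>> apply_moves(commands=[0.2,0.2,0.3,0,0,0,9.3,0,0,0,0,0,0,6,0,0,0,0,0,0,5.5,0,0,0,0,0,0,5.5,0,0,0,0,0,0,5.5])

```text
t: 3.6
tool_pos: [0.5582, 0.289, 0.0623]
orientation: [1.963, 2.447, 0.012]
force: [-0.4, -0.6, -1.3]
opening: 0.0686
```

```bash
python3 -c "
from h import *
st()"
```

```text
t 3.6 tcp [0.5582 0.289  0.0623] yaw_y 12.52 z [ 0.008  0.003 -1.   ] F [-0.38 -0.62 -1.33] op 0.0686 q [ 0.4   0.32  1.56 -0.    1.25  0.18]
```

>>> apply_moves(commands=[0,0,0.8,0,0,0,5.5,0,0,0.8,0,0,0,5.5,0,0,0,0,0,0,5.5,0,0,0,0,0,0,5.5,0,0,0,0,0,0,5.5])

```text
t: 4.22
tool_pos: [0.5581, 0.289, 0.0793]
orientation: [1.963, 2.447, 0.011]
force: [0.1, -0.3, -1.5]
opening: 0.0688
```

```bash
cat >>h.py <<'E'
def weigh():
    f=[]
    for k in range(8):
        read_camera("top"); s=read_state(); f.append(np.r_[s["force"],s["joint_torque"][1:3]])
    f=np.array(f);print("F mean",f.mean(0).round(2),"sd",f.std(0).round(2))
E
python3 -c "
from h import *
st();weigh();st()"
```

```text
t 4.22 tcp [0.5581 0.289  0.0793] yaw_y 12.53 z [ 0.008  0.003 -1.   ] F [ 0.14 -0.26 -1.47] op 0.0688 q [ 0.4   0.3   1.55 -0.    1.28  0.18]
F mean [ -0.25  -0.12  -1.53 -62.53 -46.96] sd [0.8  0.59 0.35 0.07 0.06]
t 4.62 tcp [0.5581 0.289  0.0794] yaw_y 12.52 z [ 0.008  0.003 -1.   ] F [-0.98  0.02 -1.56] op 0.0685 q [ 0.4   0.3   1.55 -0.    1.28  0.18]
```

>>> apply_moves(commands=[0,0,-0.8,0,0,0,5.5,0,0,-0.8,0,0,0,5.5,0,0,-0.1,0,0,0,5.5,0,0,0,0,0,0,9.3,0,0,0,0,0,0,9.3,0,0,4,0,0,0,9.3,0,0,4,0,0,0,9.3,0,0,0,0,0,0,9.3])

```text
t: 5.62
tool_pos: [0.558, 0.289, 0.1435]
orientation: [1.963, 2.447, 0.012]
force: [-0.3, 0.5, -0.1]
opening: 0.0933
```

>>> apply_moves(commands=[0.6,-3.5,0,0,0,0,9.3,0.6,-3.5,0,0,0,0,9.3,0,0,0,0,0,0,9.3,0,0,-4,0,0,0,9.3,0,0,-4,0,0,0,9.3,0,0,0,0,0,0,9.3])

```text
t: 6.38
tool_pos: [0.5685, 0.219, 0.0586]
orientation: [1.963, 2.449, 0.011]
force: [-0.3, -0.4, -0.4]
opening: 0.093
```

>>> apply_moves(commands=[0.1,0,0,0,0,0,6,0,0,0,0,0,0,5.5,0,0,0,0,0,0,5.5,0,0,0,0,0,0,5.5,0,0,0.8,0,0,0,5.5,0,0,0.8,0,0,0,5.5,0,0,0,0,0,0,5.5,0,0,0,0,0,0,5.5])

```text
t: 7.38
tool_pos: [0.5706, 0.2204, 0.0792]
orientation: [1.961, 2.449, 0.015]
force: [-0.5, 0.5, -6.2]
opening: 0.0684
```

```bash
python3 -c "
from h import *
weigh();st()"
```

```text
F mean [-4.700e-01 -2.000e-02 -6.240e+00 -6.276e+01 -4.898e+01] sd [0.63 0.5  0.42 0.18 0.19]
t 7.78 tcp [0.5706 0.2204 0.079 ] yaw_y 12.63 z [ 0.009  0.005 -1.   ] F [ 0.19 -0.51 -6.32] op 0.0676 q [0.28 0.26 1.61 0.   1.27 0.06]
```

The first canister weighed about 1.5 N (light) and this one about 6.2 N, so this is the heavy one. I'll lift it and carry it to free table between the board and the cradle to regrasp it.

>>> apply_moves(commands=[0,0,3,0,0,0,5.5,0,0,4,0,0,0,5.5,0,0,4,0,0,0,5.5,0,0,2,0,0,0,5.5,-0.5,-2,0,0,0,0,5.5,-0.8,-4,0,0,0,0,5.5,-1,-5,0,0,0,0,5.5,-1,-5,0,0,0,0,5.5])

```text
t: 8.78
tool_pos: [0.5328, 0.0566, 0.2083]
orientation: [1.957, 2.457, 0.007]
force: [0.5, -1.1, -5.9]
opening: 0.0684
```

>>> apply_moves(commands=[-1,-5,0,0,0,0,5.5,-1,-5,0,0,0,0,5.5,-0.8,-4,0,0,0,0,5.5,-0.4,-2,0,0,0,0,5.5,0,-1,0,0,0,0,5.5,0,0,0,0,0,0,5.5])

```text
t: 9.52
tool_pos: [0.4921, -0.1248, 0.2015]
orientation: [-1.963, -2.446, 0.001]
force: [-0.2, 1.3, -5.4]
opening: 0.0681
```

```bash
python3 -c "
from h import *
st()"
```

```text
t 9.53 tcp [ 0.4921 -0.1248  0.2015] yaw_y 12.51 z [-0.005  0.003 -1.   ] F [-0.23  1.34 -5.41] op 0.0681 q [-0.35 -0.11  1.76  0.    1.5  -0.57]
```

>>> apply_moves(commands=[0,0,-4,0,0,0,5.5,0,0,-4,0,0,0,5.5,0,0,-3,0,0,0,5.5,0,0,-1.5,0,0,0,5.5,0,0,-0.5,0,0,0,5.5,0,0,0,0,0,0,5.5])

```text
t: 10.28
tool_pos: [0.4938, -0.1203, 0.0693]
orientation: [-1.958, -2.453, -0.003]
force: [-0.8, -0.3, -6.8]
opening: 0.0683
```

>>> apply_moves(commands=[0,0,-0.8,0,0,0,5.5,0,0,-0.4,0,0,0,5.5,0,0,0,0,0,0,5.5])

```text
t: 10.65
tool_pos: [0.4959, -0.1209, 0.0593]
orientation: [1.959, 2.455, 0.005]
force: [-0.1, -0.7, -6.9]
opening: 0.0681
```

>>> apply_moves(commands=[0,0,-0.4,0,0,0,5.5,0,0,-0.2,0,0,0,5.5,0,0,0,0,0,0,5.5])

```text
t: 11.02
tool_pos: [0.4966, -0.1217, 0.0544]
orientation: [1.958, 2.453, 0.005]
force: [0.2, -0.2, -5.5]
opening: 0.0679
```

>>> apply_moves(commands=[0,0,-0.2,0,0,0,5.5,0,0,-0.1,0,0,0,5.5,0,0,0,0,0,0,5.5])

```text
t: 11.4
tool_pos: [0.4965, -0.1222, 0.0539]
orientation: [1.958, 2.453, 0.004]
force: [-0.6, -0.6, -5.6]
opening: 0.0678
```

>>> apply_moves(commands=[0,0,-0.3,0,0,0,5.5,0,0,-0.3,0,0,0,5.5,0,0,0,0,0,0,5.5])

```text
t: 11.78
tool_pos: [0.4969, -0.123, 0.0539]
orientation: [1.957, 2.453, 0.001]
force: [-0.2, -0.7, -5.6]
opening: 0.068
```

>>> apply_moves(commands=[0,0,-0.6,0,0,0,5.5])

```text
t: 11.9
tool_pos: [0.4978, -0.1242, 0.0513]
orientation: [1.955, 2.452, -0.001]
force: [-22.3, -0.8, 42.7]
opening: 0.0679
```

```bash
python3 -c "
from h import *
st();weigh();s=st()
i,d=read_camera('scene');W=cloud('scene',d);np.save('s2.npy',np.dstack([W,i]))
cv2.imwrite('pics/s2.png',cv2.resize(i[120:280,120:340],None,fx=3,fy=3,interpolation=cv2.INTER_CUBIC))"
```

```text
t 11.9 tcp [ 0.4978 -0.1242  0.0513] yaw_y 12.87 z [ 0.004 -0.004 -1.   ] F [-22.33  -0.83  42.74] op 0.0679 q [-0.34  0.04  1.9  -0.    1.19 -0.57]
F mean [-14.14  -0.17  27.47 -36.11 -39.21] sd [0.44 0.35 0.49 0.09 0.02]
t 12.3 tcp [ 0.4978 -0.1244  0.051 ] yaw_y 12.86 z [ 0.004 -0.004 -1.   ] F [-14.69   0.32  27.09] op 0.068 q [-0.34  0.04  1.9  -0.    1.19 -0.57]
```

View pics/s2.png

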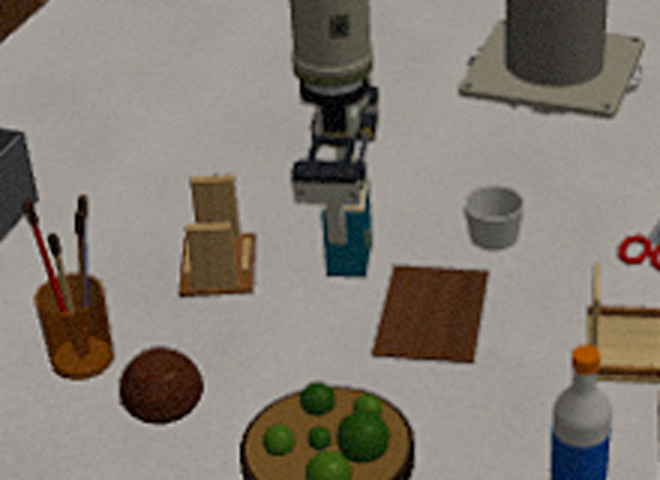

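The canister stands on the bare table between the board and the cradle, and the force reading confirms contact. I ease off, release, rise and turn 90°.

>>> apply_moves(commands=[0,0,0.2,0,0,0,5.5,0,0,0,0,0,0,9.3,0,0,0,0,0,0,9.3,0,0,3,0,0,0,9.3,0,0,5,0,0,0,9.3,0,0,5,0,0,0,9.3,0,0,5,0,0,0,9.3,0,0,0,0,0,-0.15,9.3])

```text
t: 13.35
tool_pos: [0.4979, -0.1238, 0.2371]
orientation: [2.136, 2.295, 0.003]
force: [1.1, -0.6, -0.5]
opening: 0.0928
```

>>> apply_moves(commands=[0,0,0,0,0,-0.18,9.3,0,0,0,0,0,-0.18,9.3,0,0,0,0,0,-0.18,9.3,0,0,0,0,0,-0.18,9.3,0,0,0,0,0,-0.18,9.3,0,0,0,0,0,-0.18,9.3,0,0,0,0,0,-0.18,9.3,0,0,0,0,0,-0.16,9.3])

```text
t: 14.35
tool_pos: [0.5003, -0.1237, 0.237]
orientation: [3.12, 0.274, -0.002]
force: [-0.0, 0.0, -0.2]
opening: 0.0928
```

```bash
cat >s.py <<'E'
from h import *
import sys
s=st();x,y=s["tool_pos"][:2]
i,d=read_camera("wrist");n=sys.argv[1];cv2.imwrite(f"pics/{n}.png",i)
A=np.dstack([cloud("wrist",d),i]);np.save(n+".npy",A)
X,Y,Z=A[...,0],A[...,1],A[...,2];B,G,R=A[...,3],A[...,4],A[...,5]
rg=(abs(X-.53)<.12)&(Y>-.36)&(Y<.1)
rects(A,"handle",rg&(R>180)&(B<100)&(Z>.02))
rects(A,"plate",rg&(Z>.085)&(Z<.115)&(B>130))
rects(A,"cheek",rg&(Z>.086)&(Z<.098)&(B<150)&(R>G),60)
rects(A,"lip",rg&(Z>.015)&(Z<.021)&(R>G),60)
rects(A,"cradlebase",rg&(Z>.006)&(Z<.021)&(R>G+10)&(R-B>25),200)
E
python3 s.py w3
```

```text
t 14.35 tcp [ 0.5003 -0.1237  0.237 ] yaw_y -79.95 z [-0.001 -0.01  -1.   ] F [-0.04  0.04 -0.19] op 0.0928 q [-0.33 -0.11  1.7  -0.01  1.55  1.06]
handle 42 [ 600.9 -261. ] [6.3 9.1] 83.2 z 0.0926 mean [ 600.9 -260.4]
handle 82 [ 597.4 -248.6] [ 8.  14.7] 68.0 z 0.0928 mean [ 597.2 -248.8]
handle 180 [ 588.9 -227.8] [ 9.1 20.1] 21.0 z 0.0926 mean [ 589.1 -227.2]
handle 409 [ 495.6 -118.4] [41. 10.] 13.6 z 0.1114 mean [ 497.  -118.5]
handle 34 [ 513.6 -294.4] [7.6 7.3] 24.5 z 0.0924 mean [ 513.9 -295.2]
handle 63 [ 509.8 -283.6] [ 7.7 13.2] 27.3 z 0.0928 mean [ 509.9 -283.3]
handle 143 [ 502.1 -263.3] [ 9.4 21.1] 19.0 z 0.0926 mean [ 501.9 -262.4]
plate 2416 [ 496.5 -118.6] [66.7 43.6] 13.4 z 0.0955 mean [ 498.5 -118.2]
cheek 736 [ 594.3 -241.2] [12.6 49.9] 21.5 z 0.0924 mean [ 594.3 -240.2]
cheek 2496 [ 497.  -118.8] [67.  45.1] 13.2 z 0.0955 mean [ 498.8 -118.6]
cheek 641 [ 507.  -275.5] [12.4 49.8] 22.0 z 0.0922 mean [ 507.7 -274.4]
lip 399 [ 563.2 -289.2] [60.1  9.2] 21.3 z 0.0185 mean [ 563.9 -288.2]
lip 371 [ 538.8 -228.1] [60.4  8.5] 21.6 z 0.0184 mean [ 539.6 -227.6]
lip 78 [ 511.6 -272.6] [10.1 49.1] 34.5 z 0.0176 mean [ 510.  -269.9]
cradlebase 4942 [ 550.8 -258.7] [110.2  84. ] 21.6 z 0.0089 mean [ 548.1 -255.6]
```

View pics/w3.png

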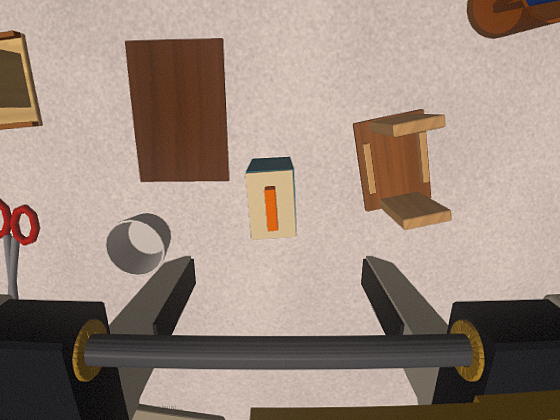

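```bash
python3 - <<'E'
from h import *
for c in("top","scene"):
    i,d=read_camera(c);A=np.dstack([cloud(c,d),i]);X,Y,Z=A[...,0],A[...,1],A[...,2];B,G,R=A[...,3],A[...,4],A[...,5]
    rg=(abs(X-.5)<.06)&(abs(Y+.12)<.06)
    rects(A,c+"plate",rg&(Z>.086)&(Z<.103),10)
    rects(A,c+"handle",rg&(Z>.1035)&(Z<.125),6)
    rg=(abs(X-.55)<.2)&(abs(Y-.295)<.25)
    rects(A,c+"rackplate",rg&(Z>.097)&(Z<.108),10)
    rg=(abs(X-.55)<.07)&(abs(Y+.26)<.07)
    rects(A,c+"cheek",rg&(Z>.085)&(Z<.1),10)
    for r in spot_point("lid_a",c): print(c,round(r["conf"],2),w(c,r["point"]).round(3))
E
```

```text
topplate 194 [ 488.3 -122.4] [46.8 46.5] 11.7 z 0.0941 mean [ 486.1 -122.7]
tophandle 37 [ 494.9 -120.7] [31.   9.9] 11.7 z 0.1106 mean [ 494.3 -120.5]
toprackplate 27 [719.3 376.5] [60.4 11.2] 22.1 z 0.1045 mean [721.  377.1]
toprackplate 22 [702.7 296.6] [ 9.3 41.3] 38.6 z 0.1042 mean [702.5 296.5]
toprackplate 12 [644.2 541.3] [21.9  4. ] 1.5 z 0.1039 mean [645.9 541. ]
toprackplate 253 [556.7 291.9] [68.2 45.4] 12.8 z 0.102 mean [555.4 291.5]
toprackplate 15 [567.9 541.4] [ 3.6 27.9] 85.0 z 0.103 mean [567.5 541.3]
toprackplate 257 [527.3 367.8] [68.  45.8] 12.5 z 0.102 mean [527.7 367.3]
toprackplate 17 [521.9 540.5] [37.9  3.6] 1.5 z 0.1015 mean [523.4 540.9]
toprackplate 16 [470.4 540.8] [ 3.5 33.6] 87.4 z 0.1016 mean [469.9 540.7]
topcheek 55 [ 511.4 -277.8] [12.  42.1] 22.7 z 0.0918 mean [ 511.  -277.6]
top 0.82 [0.556 0.296 0.087]
top 0.57 [0.525 0.367 0.088]
top 0.56 [ 0.497 -0.118  0.083]
sceneplate 142 [ 499.3 -118.5] [75.1 42.7] 13.1 z 0.0917 mean [ 505.  -116.1]
scenehandle 26 [ 499.7 -117.7] [44.3 10.2] 20.2 z 0.1086 mean [ 501.3 -116.3]
scenerackplate 184 [527.  370.3] [76.3 46.5] 12.3 z 0.1022 mean [533.6 370.4]
scenerackplate 190 [558.4 293.6] [69.8 46.4] 13.5 z 0.1023 mean [562.5 293.7]
scenerackplate 11 [471.5 539.9] [ 0.5 64.2] 89.9 z 0.1043 mean [472.7 539.9]
scenerackplate 12 [577.  540.3] [60.8  1.2] 0.4 z 0.1014 mean [578.7 540.2]
scenerackplate 140 [710.6 336.3] [107.   59.9] 84.7 z 0.1034 mean [699.6 332.9]
scenecheek 40 [ 513.2 -275.5] [16.2 48.3] 16.2 z 0.0883 mean [ 513.6 -275.4]
scenecheek 41 [ 600.  -238.8] [21.3 47.1] 18.2 z 0.089 mean [ 599.9 -238.9]
scene 0.67 [0.525 0.367 0.091]
scene 0.65 [ 0.496 -0.116  0.085]
scene 0.45 [0.558 0.298 0.091]
```

>>> apply_moves(commands=[-0.1,0.45,-2,0,0,0.055,9.3,0,0,-4,0,0,0,9.3,0,0,-4,0,0,0,9.3,0,0,-4,0,0,0,9.3,0,0,-3,0,0,0,9.3,0,0,0,0,0,0,9.3])

```text
t: 15.35
tool_pos: [0.4995, -0.1191, 0.0639]
orientation: [3.104, 0.406, 0.004]
force: [0.2, 0.1, -0.1]
opening: 0.0931
```

```bash
python3 -c "
from h import *
st()"
```

```text
t 15.35 tcp [ 0.4995 -0.1191  0.0639] yaw_y -75.1 z [ 0.004 -0.011 -1.   ] F [ 0.2   0.13 -0.14] op 0.0931 q [-0.33  0.02  1.89 -0.01  1.22  0.99]
```

>>> apply_moves(commands=[0,0,-1,0.011,0,-0.028,9.3,0,0,0,0,0,0,9.3,0,0,0,0,0,0,4,0,0,0,0,0,0,3.5,0,0,0,0,0,0,3.5,0,0,0,0,0,0,3.5,0,0,0,0,0,0,3.5])

```text
t: 16.23
tool_pos: [0.5035, -0.1201, 0.0591]
orientation: [3.118, 0.364, 0.018]
force: [-2.2, 4.9, 4.9]
opening: 0.0478
```

```bash
python3 -c "
from h import *
st()"
```

```text
t 16.23 tcp [ 0.5035 -0.1201  0.0591] yaw_y -76.67 z [ 0.012 -0.001 -1.   ] F [-2.22  4.87  4.92] op 0.0478 q [-0.34  0.04  1.89  0.    1.2   1.  ]
```

>>> apply_moves(commands=[0,0,0,0,0,0,3.5,0,0,1,0,0,0,3.5,0,0,4,0,0,0,3.5,0,0,4,0,0,0,3.5,0,0,4,0,0,0.07,3.5,1,-3,0.5,0,0,0.07,3.5,1.5,-4,0,0,0,0,3.5,1.5,-4,0,0,0,0,3.5])

```text
t: 17.23
tool_pos: [0.5385, -0.2289, 0.1961]
orientation: [-3.084, -0.596, -0.002]
force: [0.8, -1.1, -5.1]
opening: 0.0453
```

>>> apply_moves(commands=[0.5,-1.3,0,0,0,0,3.5,0,0,0,0,0,0,3.5,0,0,0,0,0,0,3.5])

```text
t: 17.6
tool_pos: [0.5422, -0.2434, 0.1944]
orientation: [-3.082, -0.591, 0.003]
force: [0.1, -0.1, -5.3]
opening: 0.0458
```

```bash
python3 - <<'E'
from h import *
s=st()
i,d=read_camera("wrist");cv2.imwrite("pics/w4.png",i)
A=np.dstack([cloud("wrist",d),i]);np.save("w4.npy",A)
X,Y,Z=A[...,0],A[...,1],A[...,2];B,G,R=A[...,3],A[...,4],A[...,5]
rg=(abs(X-.55)<.12)&(abs(Y+.26)<.12)
h=s["tool_pos"][2]
rects(A,"handle",rg&(R>180)&(B<100)&(Z>h+.045)&(Z<h+.07))
rects(A,"plate",rg&(Z>h+.03)&(Z<h+.055)&(B>130))
rects(A,"cheek",rg&(Z>.085)&(Z<.099),40)
rects(A,"lip",rg&(Z>.015)&(Z<.021)&(R>G),60)
rects(A,"base",rg&(Z>.006)&(Z<.021)&(R-B>25),200)
E
```

```text
t 17.6 tcp [ 0.5422 -0.2434  0.1944] yaw_y -68.29 z [-0.003  0.003 -1.   ] F [ 0.05 -0.06 -5.34] op 0.0458 q [-0.51  0.13  1.53  0.    1.48  0.68]
handle 756 [ 546.4 -241.9] [17.4  8.9] 21.1 z 0.2467 mean [ 546.7 -241.7]
handle 209 [ 519.9 -252.1] [7.2 9. ] 17.9 z 0.2468 mean [ 520.1 -251.9]
plate 6425 [ 546.6 -241.4] [42.2 44.4] 20.8 z 0.2308 mean [ 549.1 -240.4]
plate 203 [ 501.9 -243.7] [ 5.4 16.9] 19.8 z 0.2309 mean [ 502.  -244.2]
plate 207 [ 512.3 -269.6] [ 5.8 15.3] 21.2 z 0.2307 mean [ 512.  -270.1]
cheek 935 [ 595.7 -240.7] [12.  48.7] 22.8 z 0.0924 mean [ 596.1 -240.6]
lip 261 [ 551.4 -223.7] [34.9  7.5] 20.8 z 0.0185 mean [ 551.5 -223.6]
lip 435 [ 564.2 -288.6] [60.1  8.4] 22.3 z 0.0185 mean [ 565.1 -287.9]
base 3742 [ 551.8 -258.4] [109.8  83.4] 21.9 z 0.0088 mean [ 564.9 -256.3]
```

View pics/w4.png

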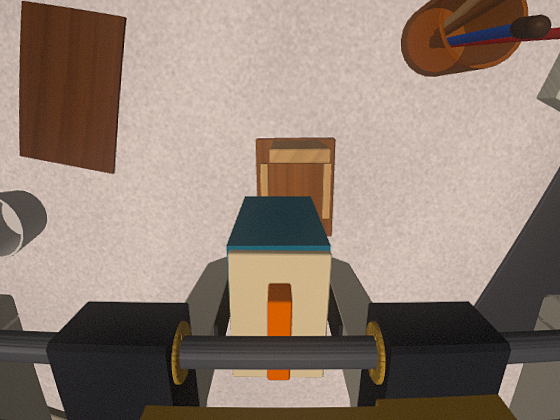

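The lid centre (assembled from the visible pieces) is at about (535.5,-246) and the cradle at (551.5,-258.4). I shift by (+15.5,-13.5) mm.

>>> apply_moves(commands=[1.55,-1.35,0,0,0,0,3.5,0,0,0,0,0,0,3.5,0,0,0,0,0,0,3.5])

```text
t: 18.02
tool_pos: [0.5573, -0.2535, 0.1945]
orientation: [-3.08, -0.596, 0.005]
force: [-0.0, -0.2, -5.4]
opening: 0.0458
```

>>> apply_moves(commands=[0.05,-0.35,0,0,0,0,3.5,0,0,-2,0,0,0,3.5,0,0,-0.5,0,0,0,3.5,0,0,0,0,0,0,3.5])

```text
t: 18.52
tool_pos: [0.5567, -0.2557, 0.1669]
orientation: [-3.078, -0.597, 0.007]
force: [0.5, -0.7, -6.0]
opening: 0.0456
```

```bash
python3 - <<'E'
from h import *
s=st()
i,d=read_camera("scene");cv2.imwrite("pics/s5.png",cv2.resize(i[150:250,150:250],None,fx=5,fy=5,interpolation=cv2.INTER_CUBIC))
E
```

```text
t 18.52 tcp [ 0.5567 -0.2557  0.1669] yaw_y -68.05 z [-0.005  0.005 -1.   ] F [ 0.53 -0.67 -6.01] op 0.0456 q [-0.52  0.2   1.51  0.    1.44  0.67]
```

View pics/s5.png

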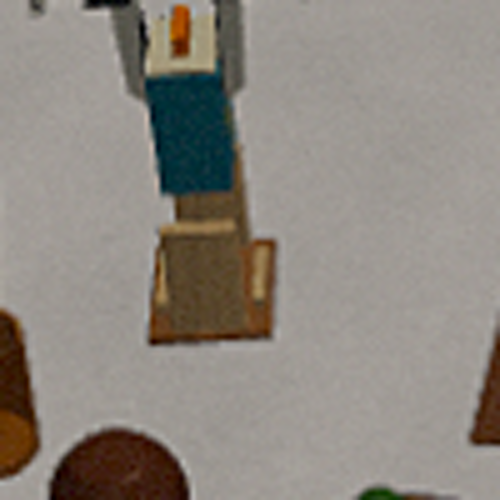

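The canister hangs upright above the gap between the cheeks, so I lower it.

>>> apply_moves(commands=[0.1,-0.1,-1.5,0,0,0,3.5,0,0,-2,0,0,0,3.5,0,0,-1,0,0,0,3.5,0,0,0,0,0,0,3.5])

```text
t: 19.08
tool_pos: [0.5571, -0.2565, 0.1179]
orientation: [-3.077, -0.597, 0.008]
force: [-0.7, 0.3, -5.6]
opening: 0.0459
```

>>> apply_moves(commands=[0.05,0,-1.5,0,0,0,3.5,0,0,-1.5,0,0,0,3.5,0,0,-0.5,0,0,0,3.5,0,0,0,0,0,0,3.5])

```text
t: 19.58
tool_pos: [0.5578, -0.2566, 0.0806]
orientation: [-3.078, -0.597, 0.008]
force: [-0.3, -0.6, -5.7]
opening: 0.0463
```

>>> apply_moves(commands=[0,0,-0.7,0,0,0,3.5,0,0,0,0,0,0,3.5,0,0,-0.4,0,0,0,3.5,0,0,0,0,0,0,3.5])

```text
t: 20.08
tool_pos: [0.5586, -0.257, 0.0702]
orientation: [-3.079, -0.597, 0.005]
force: [-0.4, 0.7, -5.2]
opening: 0.0457
```

>>> apply_moves(commands=[0,0,-0.5,0,0,0,3.5,0,0,0,0,0,0,3.5])

```text
t: 20.32
tool_pos: [0.5599, -0.2574, 0.0675]
orientation: [-3.081, -0.598, 0.002]
force: [0.9, -0.4, -5.7]
opening: 0.0461
```

>>> apply_moves(commands=[0,0,-0.5,0,0,0,3.5,0,0,0,0,0,0,3.5])

```text
t: 20.58
tool_pos: [0.5615, -0.2578, 0.0676]
orientation: [-3.082, -0.598, -0.003]
force: [-0.0, -1.0, -6.4]
opening: 0.0458
```

>>> apply_moves(commands=[-0.4,0.1,-0.6,0,0,0,3.5])

```text
t: 20.7
tool_pos: [0.5611, -0.2579, 0.0662]
orientation: [3.082, 0.599, 0.014]
force: [0.7, 7.0, 38.5]
opening: 0.0456
```

>>> apply_moves(commands=[0,0,0.15,0,0,0,3.5,0,0,0,0,0,0,6,0,0,0,0,0,0,7.5,0,0,0,0,0,0,7.5,0,0,0,0,0,0,7.5,0,0,0,0,0,0,7.5])

```text
t: 21.45
tool_pos: [0.5614, -0.2586, 0.0673]
orientation: [3.08, 0.598, 0.015]
force: [0.5, -1.0, -0.3]
opening: 0.0751
```

```bash
python3 - <<'E'
from h import *
s=st()
E
```

```text
t 21.45 tcp [ 0.5614 -0.2586  0.0673] yaw_y -68.03 z [ 0.01  -0.002 -1.   ] F [ 0.49 -1.03 -0.25] op 0.0751 q [-0.52  0.29  1.6   0.    1.25  0.67]
```

>>> apply_moves(commands=[0,0,2,0,0,0,9,0,0,4,0,0,0,9.3,-0.5,0,5,0,0,0,9.3,-0.5,0,5,0,0,0,9.3,0,0,0,0,0,0,9.3,0,0,0,0,0,0,9.3])

```text
t: 22.2
tool_pos: [0.5505, -0.2581, 0.239]
orientation: [3.077, 0.598, 0.02]
force: [-0.5, -0.1, -0.6]
opening: 0.0928
```

```bash
python3 s.py w6
```

```text
t 22.2 tcp [ 0.5505 -0.2581  0.239 ] yaw_y -68.02 z [ 0.014 -0.004 -1.   ] F [-0.46 -0.1  -0.55] op 0.0928 q [-0.53  0.13  1.45  0.    1.55  0.66]
handle 387 [ 553.7 -261.7] [43.8  8.1] 22.0 z 0.12 mean [ 556.3 -261. ]
cheek 698 [ 596.  -241.1] [12.2 48.3] 22.1 z 0.0928 mean [ 596.2 -240.4]
cheek 613 [ 509.1 -275.9] [12.6 48.3] 21.7 z 0.0927 mean [ 509.8 -275.9]
lip 335 [ 540.5 -228.7] [59.6  8.1] 22.4 z 0.0189 mean [ 541.3 -228.4]
lip 107 [ 565.9 -291.8] [59.2  3.6] 24.4 z 0.0189 mean [ 567.9 -290.3]
lip 99 [428.4  12. ] [46.  11.1] 53.7 z 0.018 mean [427.7   9.4]
cradlebase 1766 [ 552.5 -258.8] [109.8  83.2] 22.7 z 0.0092 mean [ 555.  -247.5]
```

View pics/w6.png

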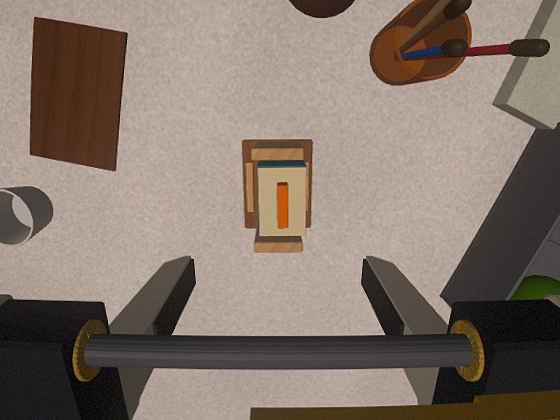

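Handle top at 0.120 matches the rack reading, so the canister is fully down, centred within about 3 mm and with its lid on. Next I go down to the handle.

>>> apply_moves(commands=[0.45,-0.3,-1,0.004,0.014,0,5,0,0,-4,0,0,0,5,0,0,-4,0,0,0,5,0,0,-1.5,0,0,0,5,0,0,0,0,0,0,5])

```text
t: 22.88
tool_pos: [0.5529, -0.2599, 0.1241]
orientation: [-3.077, -0.598, 0.014]
force: [-0.9, -0.2, -1.0]
opening: 0.051
```

```bash
python3 - <<'E'
from h import *
s=st()
A=np.load("w6.npy");X,Y,Z=A[...,0],A[...,1],A[...,2];B=A[...,3];R=A[...,5]
rg=(abs(X-.553)<.06)&(abs(Y+.26)<.06)
rects(A,"plate",rg&(Z>.098)&(Z<.109))
p=rg&(Z>.099)&(Z<.109)
print(np.linalg.lstsq(np.c_[X[p]-.55,Y[p]+.26,np.ones(p.sum())],Z[p],rcond=None)[0])
E
```

```text
t 22.88 tcp [ 0.5529 -0.2599  0.1241] yaw_y -68.01 z [-0.01   0.005 -1.   ] F [-0.86 -0.24 -1.01] op 0.051 q [-0.52  0.23  1.55 -0.    1.37  0.66]
plate 2856 [ 556.9 -260.6] [68.5 45.1] 22.9 z 0.104 mean [ 559.1 -259.8]
[-0.0005224  -0.00835162  0.10391043]
```

>>> apply_moves(commands=[0.2,-0.1,-0.8,0,-0.01,0,5,0,0,-0.6,0,0,0,5,0,0,0,0,0,0,5], squeeze=15)

```text
t: 23.25
tool_pos: [0.5568, -0.262, 0.1123]
orientation: [-3.082, -0.599, -0.007]
force: [0.5, 0.1, -0.2]
opening: 0.0502
```

>>> apply_moves(commands=[-0.1,0.1,-0.5,0,0,0,5,0,0,0,0,0,0,2,0,0,0,0,0,0,0.5,0,0,0,0,0,0,0.5,0,0,0,0,0,0,0.5,0,0,0,0,0,0,0.5])

```text
t: 24.0
tool_pos: [0.5568, -0.2615, 0.109]
orientation: [-3.084, -0.599, -0.011]
force: [0.6, -0.0, -0.6]
opening: 0.01
```

>>> apply_moves(commands=[0,0,0.8,0,0,0,0.5,0,0,1.5,0,0,0,0.5,0,0,3,0,0,0,0.5,0,0,3,0,0,0,0.5,0,4,0,0,0,0,0.5,0,5,0,0,0,0,0.5,0,5,0,0,0,0,0.5,0,5,0,0,0,0,0.5])

```text
t: 25.0
tool_pos: [0.558, -0.0708, 0.2044]
orientation: [3.081, 0.588, 0.023]
force: [0.8, 0.1, -0.2]
opening: 0.0098
```

>>> apply_moves(commands=[0.2,4,0,0,0,0,0.5,0,0,0,0,0,0,0.5,0,0,0,0,0,0,0.5])

```text
t: 25.38
tool_pos: [0.5608, -0.0266, 0.2088]
orientation: [3.078, 0.596, 0.031]
force: [-0.1, -0.5, -0.4]
opening: 0.0096
```

```bash
python3 - <<'E'
from h import *
s=st()
i,d=read_camera("wrist");j,_=read_camera("scene")
cv2.imwrite("pics/w7.png",np.hstack([cv2.resize(i,(400,300)),cv2.resize(j[120:270,130:330],(400,300))]))
E
```

```text
t 25.38 tcp [ 0.5608 -0.0266  0.2088] yaw_y -68.11 z [ 0.021 -0.002 -1.   ] F [-0.05 -0.51 -0.38] op 0.0096 q [-0.14  0.01  1.63  0.    1.48  1.05]
```

View pics/w7.png

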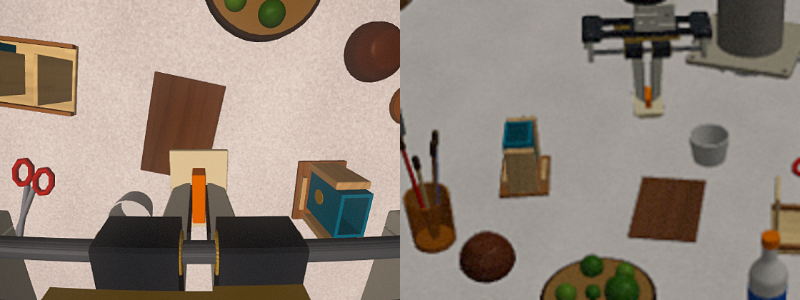

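The lid is in the fingers and the open canister stands in the cradle. I move on over the board and lower the lid.

>>> apply_moves(commands=[0.2,2.8,-1,0,0.02,0,0.5,0,0,-4,0,0,0,0.5,0,0,-4,0,0,0,0.5,0,0,-4,0,0,0,0.5,0,0,-2,0,0,0,0.5,0,0,0,0,0,0,0.5,0,0,0,0,0,0,0.5])

```text
t: 26.35
tool_pos: [0.5641, -0.0071, 0.0568]
orientation: [3.084, 0.576, 0.003]
force: [1.2, 0.4, 0.4]
opening: 0.0099
```

```bash
python3 -c "
from h import *
st()"
```

```text
t 26.35 tcp [ 0.5641 -0.0071  0.0568] yaw_y -68.85 z [ 0.003 -0.004 -1.   ] F [1.15 0.44 0.35] op 0.0099 q [-0.1   0.17  1.75 -0.    1.22  1.1 ]
```

>>> apply_moves(commands=[0,0.8,-1.5,0,0,0,0.5,0,0,-1,0,0,0,0.5,0,0,-0.4,0,0,0,0.5])

```text
t: 26.72
tool_pos: [0.5663, 0.001, 0.0289]
orientation: [3.083, 0.575, 0.011]
force: [-1.3, 0.4, -1.0]
opening: 0.0094
```

>>> apply_moves(commands=[0,0,-0.4,0,0,0,0.5])

```text
t: 26.85
tool_pos: [0.5663, 0.0011, 0.0246]
orientation: [3.083, 0.575, 0.011]
force: [-0.2, 0.5, 0.4]
opening: 0.01
```

>>> apply_moves(commands=[0,0,-0.3,0,0,0,0.5])

```text
t: 26.98
tool_pos: [0.5665, 0.0011, 0.0226]
orientation: [3.083, 0.575, 0.011]
force: [-9.5, 0.4, 21.8]
opening: 0.0098
```

Contact with the board. I ease off, open and rise.

>>> apply_moves(commands=[0,0,0.1,0,0,0,0.5,0,0,0,0,0,0,3,0,0,0,0,0,0,4,0,0,0,0,0,0,4,0,0,3,0,0,0,4,-0.5,0,5,0,0,0,4,-1,0,6,0,0,0,4,-1,0,6,0,0,0,4])

```text
t: 27.98
tool_pos: [0.5356, 0.0014, 0.2217]
orientation: [3.086, 0.576, -0.009]
force: [1.1, -0.5, 0.4]
opening: 0.0401
```

>>> apply_moves(commands=[-3,0,3,0,0,0,4,-4,0,0,0,0,0,4,-4,0,0,0,0,0,4,0,0,0,0,0,0,4])

```text
t: 28.48
tool_pos: [0.4258, 0.001, 0.2606]
orientation: [3.082, 0.575, 0.013]
force: [0.3, -0.7, 0.1]
opening: 0.0398
```

```bash
python3 - <<'E'
from h import *
s=st()
i,d=read_camera("wrist");j,dj=read_camera("scene");t,dt=read_camera("top")
cv2.imwrite("pics/w8.png",np.hstack([cv2.resize(i,(400,300)),cv2.resize(j[120:270,180:400],(400,300))]))
for c,im,dd in(("wrist",i,d),("top",t,dt)):
    A=np.dstack([cloud(c,dd),im]);X,Y,Z=A[...,0],A[...,1],A[...,2];B,G,R=A[...,3],A[...,4],A[...,5]
    bd=(abs(X-.56)<.1)&(abs(Y)<.08)
    rects(A,c+"lid",bd&(Z>.012)&(Z<.022)&(B>120),20)
    rects(A,c+"handle",bd&(Z>.027)&(Z<.04),5)
    rk=(abs(X-.55)<.07)&(abs(Y-.295)<.14)
    rects(A,c+"rackplate",rk&(Z>.097)&(Z<.109),60)
    rc=(abs(X-.553)<.05)&(abs(Y+.26)<.05)
    rects(A,c+"can",rc&(Z>.0945)&(Z<.109),5)
    for q in("glue","cup","rock","scissors","brush_jar") if c=="top" else ():
        r=spot_point(q,c)
        if r: print(q,w(c,r[0]["point"]).round(3))
E
```

```text
t 28.48 tcp [0.4258 0.001  0.2606] yaw_y -68.87 z [ 0.009 -0.005 -1.   ] F [ 0.26 -0.75  0.07] op 0.0398 q [-0.11 -0.38  1.88 -0.    1.63  1.09]
wristlid 1869 [567.7   0.8] [66.1 44.5] 21.4 z 0.017 mean [567.2   1.1]
wristhandle 364 [5.679e+02 4.000e-01] [39.3 10.4] 20.5 z 0.033 mean [567.8   0.8]
wristcan 662 [ 556.5 -257.9] [68.2 42.4] 22.3 z 0.0979 mean [ 550.6 -246.9]
toprackplate 259 [556.4 292.3] [67.5 45.1] 12.0 z 0.1025 mean [555.9 292. ]
toprackplate 271 [527.4 368. ] [68.8 46.6] 12.6 z 0.1026 mean [527.2 367.2]
topcan 58 [ 559.9 -259. ] [71.2 45.8] 21.6 z 0.0978 mean [ 562.3 -248.4]
topcan 6 [ 571.1 -277.8] [12.7  2.9] 15.2 z 0.0987 mean [ 571.4 -277.5]
topcan 6 [ 547.1 -286.1] [9.5 5.5] 16.0 z 0.1032 mean [ 547.7 -285.9]
topcan 13 [ 532.7 -280.2] [ 5.3 27.8] 21.4 z 0.0983 mean [ 532.7 -280.2]
glue [0.778 0.216 0.   ]
cup [0.41  0.031 0.   ]
rock [ 0.782 -0.217 -0.002]
scissors [ 0.34   0.216 -0.005]
brush_jar [ 0.745 -0.333  0.002]
```

View pics/w8.png

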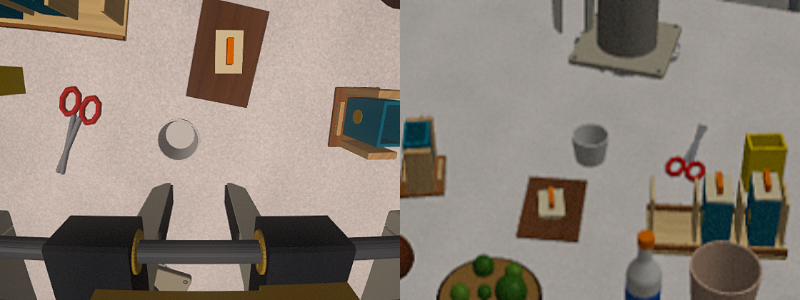

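The lid lies flat on the board with the handle up, the open canister is in the cradle, and the two light canisters are upright in the rack with lids on. Nothing else has moved, so I hand in.

```bash
python3 -c "
from h import *
print(close_job())"
```

```text
the job is handed in; nothing more can be done
None
```

The job is handed in after about 28.5 s of the 72 s allowed. The interface reports no verdict, but everything I checked at the end agreed with the task.

**Finding the heavy one:** I lifted two canisters a little inside the rack. The middle one read about 1.5 N (light). The one at the end of the rack nearest the board read about 6.2 N (heavy), so I left the third untouched.

**Placing it:** The rack only lets the fingers grip along x and the cradle only along y. I set the heavy canister down on the bare table, gripped it again, lowered it closed into the cradle and let go. I then lifted the lid off by its handle and laid it on the board.

**Last checks:**
- **Heavy canister:** its rim is at 98 mm, so it is fully down, and it sits about 4 mm (wrist camera) to 7 mm (top camera) from the cradle's centre.
- **Lid:** it lies flat with the handle up. The plate top is at 17 mm (4 mm board + 13 mm), about 4 mm from the board's centre.
- **Light canisters:** both have their lids on at the same height, 102.5 mm. The middle one shifted a few millimetres along x in its bay, well within the limit.
- **Bystanders:** all five are within about 4 mm of where they started.

**Disagreements and snags:**
- The wrist and top cameras differed by 3–5 mm, so I relied on relative measurements.
- The tool drifted a few millimetres in x while holding still.
- The contact force built up abruptly at set-down, to about 43 N at the wrist on the table and 38 N in the cradle. I eased off both times before letting go.

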